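# Pin the turning knob of the shelf lid

## Task

Fasten the lid of the steel shelf: turn the black knob clockwise so that the tongue swings over the lid and the hole in its collar comes under the guide, and pass the steel pin from its keeper down through the guide and the collar until its head sits flush on the guide. The knob has slipped on its spindle, so find the hole by feel and never force the pin, and let go of everything at the end. Leave the cups and the colander where they are.

Things in the scene. Friction and masses are not known exactly. Their poses are not given: they have to be found in the camera images.
- latch: Fixed steel part of the turning latch on the shelf's deck. Origin: on the spindle axis at deck level; z up, +x to the lid (lid edge at x 52 mm, lid top at z 13). Base plate x -66 to 46, y +-48, 14 mm high. Guide bracket on it: x -66 to -24, y +-13, z 26 to 40, reaching over the collar. Guide, collar and base holes in line take the pin; base hole 13.5 mm wide.
- guide_mouth (a point): Centre of the mouth of the guide's hole (10.5 mm wide, 14 mm deep, straight down) on top of the guide bracket: at x -36, y 0, z 40 mm in the latch's frame, same axes. A pin set in it while the collar's hole is elsewhere stops on the collar and stands there 20 mm above its home height; it drops, or can be pressed, through once the hole comes below, and then blocks the collar.
- collar_axis (a point): Fixed point on the spindle axis at the collar's top, z 23 mm in the latch's frame, same axes (does not turn). The collar is a steel disc, radius 46, 8 mm thick, with one through-hole, 11.5 mm wide, 36 mm from the axis, seen from above when not under the guide. Opposite it a tongue, 18 mm wide, reaches out 74 mm. Turns at 0.1 N m, stays where left; stop 0.9 rad clockwise past the guide.
- tongue_home (a point): Fixed point at x 65, y 0, z 15 mm in the latch's frame, same axes: where the tongue's end lies, over the lid's front edge, when the collar's hole is under the guide. At the start the collar stands 0.95 to 1.45 rad counter-clockwise (seen from above) of that, the tongue off the lid to the left.
- knob_grip (a point): Middle of the black bar-shaped knob on the spindle axis, 65 mm above the latch's origin. Bar 14 mm thick, 44 long (22 each way), 30 high. Its own -x axis points to the pointed nose (other end round), z up. The nose should point at the collar's hole but has slipped, and points 0.15 to 0.65 rad clockwise past it. It turns the collar rigidly up to 0.9 N m, then slips.
- pin_mid (a point): Middle of the upright steel pin, 32 mm above its tip, z up. Shank 9 mm wide, 37 long, tip bevel 1.5 mm; round head 16 mm wide, 27 high (5 to 32 mm above this point). About 60 g. Home: this point 35 mm above the latch's origin. While it stands in the guide, fingers across the knob's bar clear it only if the nose points within 0.75 rad of the guide.
- keeper_mouth (a point): Centre of the top of the keeper, a green drilled block 36 x 36 x 26 mm on the shelf's deck, left or right of the latch, in whose 11 mm hole the pin stands loosely at the start (tip on the deck, 26 mm below this point).
- shelf: The green painted steel shelf, 360 mm deep, 580 wide. Origin at the centre of its underside on the counter, +x away from the robot. Its front deck (x -180 to -28 mm), 120 mm above the counter, carries latch, keeper and a cup; behind it the hinged lid, top 133 mm above the counter, with a cup and a colander on it.
- cup_a_mid (a point): Middle of a white ceramic cup on the deck, 72 mm across, 68 mm high. Leave it.
- cup_b_mid (a point): Middle of a like cup on the lid, 72 mm across, 68 mm high. Leave it.
- colander_mid (a point): Middle of the red plastic colander on the lid, 176 mm across, 75 mm high. Leave it.
Mind the look-alikes: they are no part of the job. What is shaped like the part that bears pin_mid but orange is not meant.

How it is judged:
At the end, for the whole second after the job is handed in: The pin stands upright (within 0.1 rad) in the guide's hole, within 3 mm of its axis, passed through the collar with its head down on the guide (within 2 mm), at rest and let go (z of pin_mid in the frame of latch between 0.032 and 0.037 m and horizontal distance between pin_mid and guide_mouth below 0.003 m and angle between pin_mid's own z axis and vertical below 0.1 rad and linear speed of pin below 0.01 m/s); the robot touches nothing.
It fails at once if the pin is forced: more than 35 N in all between the pin and the latch (guide, collar or base) (contact force between pin and latch above 35 N).
It fails at once if a cup or the colander is moved by more than 25 mm (distance of any of cup_a_mid, cup_b_mid, colander_mid from where it was at the start of the episode above 0.025 m).
It also fails if it takes over 61 s, if anything falls off the work surface, if the arm or the gripper's body presses on something with over 40 N, if the wrist force passes 120 N, or if a joint passes its speed limit or range.

## Robot

A 6-joint arm with a two-finger parallel gripper is mounted at the origin on the work surface. World frame = base frame: x ahead of the robot, y to its left, z up, the work surface at z = 0. Lengths are in m, angles in rad, forces in N, time in s.
With the tool pointing down it reaches from about 0.3 to 0.875 m from the base axis. Payload 6.4 kg.
Tool frame: the origin (TCP) lies at the very end of the fingers, on their centre line; the grasp point (between the pads) lies 19 mm behind it; z points along the fingers, y is the direction in which the jaws open and shut (so a half turn about z gives the same grasp; the last joint's range is limited). The gripper opens to 85 mm and grips with 20 to 120 N. Pads are 22 mm wide; open, the fingers measure 114 mm over their backs; the gripper's body (76 mm by 85 mm) begins 54 mm behind the grasp point. The pads swing forward as they close: fully open they stand 13 mm farther back than shut.
Start: joints at [0.901, 0.181, 1.607, -0, 1.354, -0.206], TCP at [0.257, 0.514, 0.231] pointing down, gripper open.
Joint ranges: [-2.99, 2.99], [-0.89, 2.07], [0.3, 2.58], [-1.14, 4.28], [0, 2.63], [-3.12, 3.12]. Speed limits (rad/s): [2.57, 2.57, 3.01, 3.14, 3.14, 3.14].

## Interface

Orientations are given as a unit quaternion [w, x, y, z].
In Python, from bench import telemetry, imaging, ctrl gives the robot as it stands.
- The arm moves only by the shell command python3 -m pendant 'ROWS' [OPENING]. ROWS is JSON, a list that holds one entry, the list of rows, each a list of 6 numbers: the shift along the tool's x, y, z in units of 200 mm (1.0 is 200 mm), then the turn, a rotation vector about the tool's x, y, z in units of pi rad (1.0 is pi rad). In form: [[[tx, ty, tz, rx, ry, rz], ...]]. A call has 1 to 12 rows; each row shifts and turns the pose as measured when the row begins, along the tool's axes as they then stand; what a row does not reach is not made up. A row lasts 1/8 s, in which the tool goes at most 62.5 mm and 10.7 degrees, less where a joint would pass 70% of its speed; a pose out of reach is approached as far as the arm can. A call with a number of a shift or a turn outside -1 to 1 is refused whole. A call with a gripper value outside its range is refused whole. OPENING is the closure, from 0 (fully open) to 1 (shut), set as the call begins (- or left out, the last holds). The fingers move at their own pace and stop on an object; the grip force is fixed at half the most. Time passes only in rows, so rows that do not move let the fingers close. It gives the time, the measured TCP pose, the force and the opening at its end, in the units of the state.
- telemetry.get_obs(): the state, without advancing time (a new reading comes with each control period).
- imaging.camera(name): name is "side" or "top" or "wrist"; returns a dict with "pixels" (420x560x3 uint8, blue, green, red), "vfov" (degrees; the focal length in pixels is half the picture's height over the tangent of half this angle, whatever the lens; pixels are square), "cx", "cy" (the principal point, pixels), "R" (3x3) and "t" (3): a world point X has camera coordinates R X + t. Camera axes: x right, y down, z forward; pixel columns grow to the right and rows downward; lengths in m; the calibration is good to about 2 mm. The wrist camera is an equidistant fisheye: a pixel r from the principal point sees the ray r / f radians off the axis. A picture is of the moment at which its call begins. There is no depth.
- ctrl.hand_in(): hands the job in, once; it reports no verdict.
The state is a dict: "time_s": time; "q": joint angles; "dq": joint speeds; "joint_efforts": joint torques, N m; "eef_pos": TCP position; "eef_rot": TCP orientation; "wrist_force": force on the tool from outside, world axes, zero at the start; "torque": the same for the moment, N m; "opening": opening from 0.0 (shut) to 1.0 (fully open).
Only numpy, scipy, OpenCV 4.12 (cv2) and the standard library are available. Lean on these libraries where they do the work, as an engineer would, in place of code of your own. Each camera call takes 0.05 s, during which the arm holds its last target.

## Working session

There is one attempt and no reset: what is moved stays moved. The work goes in short steps, Python scripts to look and compute and a shell command to move; the robot and the scene stay as the last step left them, time stands still between calls to the robot, and variables do not carry over. Pictures are saved under pics/ and viewed, and the job is handed in when it is done.

```bash
ls; mkdir -p pics; python3 - <<'E'
from bench import telemetry, imaging
import cv2
o=telemetry.get_obs();print(o)
for n in ["side","top","wrist"]:
    c=imaging.camera(n);cv2.imwrite(f"pics/{n}0.png",c["pixels"]);print(n,c["vfov"],c["cx"],c["cy"],c["R"],c["t"])
E
```

```text
pics
{'time_s': 0.0, 'q': array([ 9.00708048e-01,  1.81546654e-01,  1.60798996e+00,  7.59214139e-06,
        1.35380693e+00, -2.06316608e-01]), 'dq': array([ 1.43739189e-03,  9.90833199e-05, -1.41632658e-03, -9.69917560e-04,
       -1.10567468e-03,  4.80620691e-05]), 'joint_efforts': array([ 1.12102989e-03, -4.44864464e+01, -3.51340449e+01, -1.81374821e-04,
        8.96394427e-03, -7.33177853e-05]), 'eef_pos': array([0.25685612, 0.51383144, 0.23038972]), 'eef_rot': array([-3.74816623e-04,  2.29814002e-01,  9.73234174e-01, -7.91153004e-04]), 'wrist_force': array([0.10106254, 0.05223296, 0.1569484 ]), 'torque': array([ 0.00681256, -0.00438598, -0.00208239]), 'opening': 1.0020271711736144}
side 43.60816905941067 273.8467102588231 211.80027801820893 [[ 0.91630188 -0.40033742  0.01099193]
 [-0.28800838 -0.67777531 -0.67651445]
 [ 0.27828411  0.61672569 -0.73634732]] [-0.48687542  0.29070576  0.86079913]
top 49.850862461004496 274.26924310593694 209.4670944547274 [[ 0.02625529 -0.99964452 -0.00463705]
 [-0.9943138  -0.02563583 -0.10335801]
 [ 0.10320239  0.00732437 -0.99463341]] [0.03446765 0.58711085 0.93769395]
wrist 65.70646984690485 279.9871075427112 210.1842659529852 [[ 0.44873233  0.89366471 -0.00163718]
 [ 0.85657307 -0.42958388  0.28590255]
 [ 0.25479771 -0.12969608 -0.9582573 ]] [-0.57398563 -0.03651071  0.37940445]
```

View pics/side0.png

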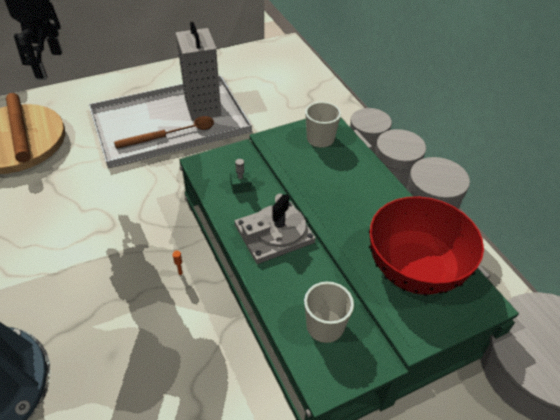

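View pics/top0.png

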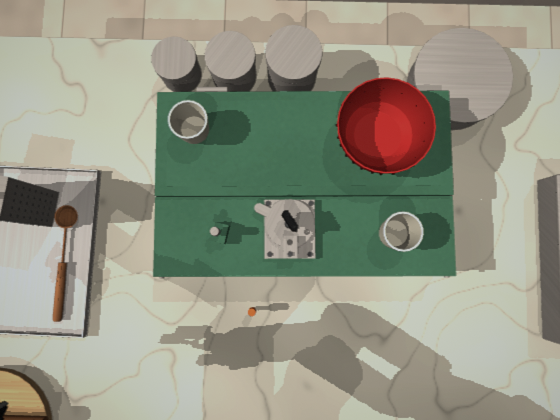

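View pics/wrist0.png

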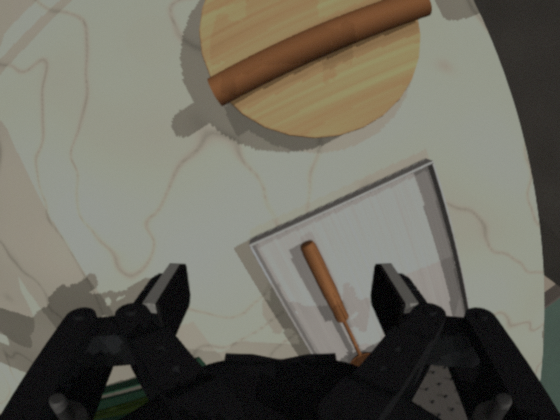

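Side: grey pin in the keeper at (240,165), latch at (277,228), cups at (322,123) and (328,312). The orange look-alike stands on the counter at (178,262). Top: pin (214,231), orange (252,312). The grey one in the green keeper is the one meant. Next: enlarged crops.

```bash
python3 - <<'E'
import cv2
t=cv2.imread("pics/top0.png");s=cv2.imread("pics/side0.png")
a=cv2.resize(t[185:275,195:330],None,fx=5.9,fy=5.9,interpolation=cv2.INTER_CUBIC);print(a.shape)
cv2.imwrite("pics/topc.png",a)
a=cv2.resize(s[150:270,215:335],None,fx=5,fy=5,interpolation=cv2.INTER_CUBIC)
cv2.imwrite("pics/sidec.png",a)
E
```

```text
(531, 796, 3)
```

View pics/topc.png

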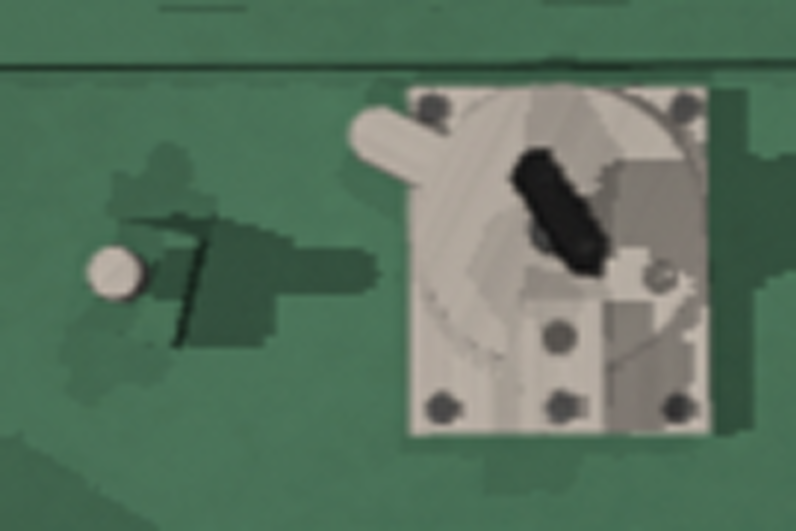

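View pics/sidec.png

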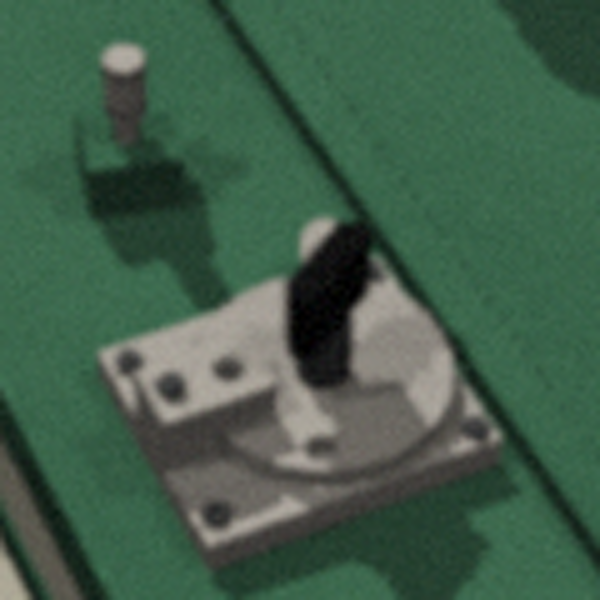

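```bash
cat > h.py <<'E'
import numpy as np, cv2
from bench import telemetry, imaging
from scipy.spatial.transform import Rotation as Rn
def cam(n):
    return imaging.camera(n)
def ray(c,u,v):
    H=c["pixels"].shape[0]; f=H/2/np.tan(np.radians(c["vfov"])/2)
    x,y=(u-c["cx"])/f,(v-c["cy"])/f
    if c.get("fish"):
        r=np.hypot(x,y); d=np.array([x/r*np.sin(r),y/r*np.sin(r),np.cos(r)]) if r>1e-9 else np.array([0,0,1.])
    else: d=np.array([x,y,1.])
    R=np.array(c["R"]);t=np.array(c["t"])
    return -R.T@t, R.T@d
def onz(c,u,v,z):
    o,d=ray(c,u,v); return o+d*(z-o[2])/d[2]
def proj(c,X):
    H=c["pixels"].shape[0]; f=H/2/np.tan(np.radians(c["vfov"])/2)
    p=np.array(c["R"])@np.array(X)+np.array(c["t"])
    if c.get("fish"):
        th=np.arctan2(np.hypot(p[0],p[1]),p[2]); ph=np.arctan2(p[1],p[0])
        return np.array([c["cx"]+f*th*np.cos(ph),c["cy"]+f*th*np.sin(ph)])
    return np.array([c["cx"]+f*p[0]/p[2],c["cy"]+f*p[1]/p[2]])
def tri(obs):
    A=np.zeros((3,3));b=np.zeros(3)
    for c,u,v in obs:
        o,d=ray(c,u,v);d/=np.linalg.norm(d);P=np.eye(3)-np.outer(d,d);A+=P;b+=P@o
    X=np.linalg.solve(A,b);return X,[proj(c,X)-[u,v] for c,u,v in obs]
def st():
    o=telemetry.get_obs();print("t",round(o["time_s"],2),"pos",o["eef_pos"].round(4),"F",o["wrist_force"].round(1),"op",round(o["opening"],3),"q",o["q"].round(3))
    R=Rn.from_quat(np.roll(o["eef_rot"],-1)).as_matrix();print("toolx",R[:,0].round(4),"y",R[:,1].round(4),"z",R[:,2].round(4));return o,R
E
python3 - <<'E'
from h import *
T=cam("top");S=cam("side")
ct=lambda u,v:(195+(u+.5)/5.9-.5,185+(v+.5)/5.9-.5)
cs=lambda u,v:(215+(u+.5)/5-.5,150+(v+.5)/5-.5)
for n,p,z in [("plateTL",(410,88),.134),("TR",(708,88),.134),("BR",(708,435),.134),("BL",(410,435),.134),("guide",(560,336),.16),("hole",(660,275),.143),("pinhead",(115,273),.184),("tongue tip",(352,130),.143),("knobA",(537,155),.2),("knobNose",(592,268),.2)]:
    print(n,onz(T,*ct(*p),z).round(4))
for n,p,z in [("guide",(228,368),.16),("hole",(320,445),.143),("pinhead",(124,60),.184)]:
    print("side",n,onz(S,*cs(*p),z).round(4))
for n,a,b in [("guide",(560,336),(228,368)),("hole",(660,275),(320,445)),("pin",(115,273),(124,60))]:
    print(n,tri([(T,*ct(*a)),(S,*cs(*b))]))
st()
E
```

```text
plateTL [0.594 0.069 0.134]
TR [ 0.5965 -0.0277  0.134 ]
BR [ 0.4844 -0.0297  0.134 ]
BL [0.4819 0.0658 0.134 ]
guide [0.514  0.0192 0.16  ]
hole [ 0.5348 -0.0127  0.143 ]
pinhead [0.5288 0.1555 0.184 ]
tongue tip [0.5788 0.087  0.143 ]
knobA [0.5665 0.0284 0.2   ]
knobNose [0.5331 0.0113 0.2   ]
side guide [0.5136 0.0221 0.16  ]
side hole [ 0.5347 -0.0087  0.143 ]
side pinhead [0.5285 0.1575 0.184 ]
guide (array([0.51324145, 0.01950342, 0.16299651]), [array([-0.13104222,  0.34629028]), array([ 0.39640951, -0.02971048])])
hole (array([ 0.53386882, -0.01219785,  0.14733013]), [array([-0.1404757 ,  0.36134054]), array([ 0.42472692, -0.03876109])])
pin (array([0.52824558, 0.15538361, 0.18584838]), [array([-0.08780502,  0.22812256]), array([ 0.23660641, -0.01190574])])
t 0.25 pos [0.2571 0.5141 0.2309] F [ 0.5 -1.2  0.2] op 0.999 q [ 0.901  0.181  1.607  0.     1.354 -0.206]
toolx [-8.943e-01  4.474e-01  2.000e-04] y [ 4.474e-01  8.943e-01 -8.000e-04] z [-5.e-04 -7.e-04 -1.e+00]
```

```bash
python3 -m pendant '[[[-0.22,-0.142,-0.05,0,0,0],[-0.22,-0.142,-0.05,0,0,0],[-0.22,-0.142,0,0,0,0],[-0.22,-0.142,0,0,0,0],[-0.22,-0.142,0,0,0,0],[-0.22,-0.142,0,0,0,0],[-0.22,-0.142,0,0,0,0],[-0.22,-0.142,0,0,0,0],[-0.22,-0.142,0,0,0,0],[-0.22,-0.142,0,0,0,0],[-0.1,-0.07,0,0,0,0],[0,0,0,0,0,0]]]'; python3 -c "
from h import *
st()"
```

```text
time_s: 1.75
eef_pos: [0.5438, 0.0272, 0.2515]
eef_rot: [0.001, 0.229, 0.973, 0.0]
wrist_force: [-0.3, 0.6, 0.0]
opening: 0.998
t 1.75 pos [0.5438 0.0272 0.2515] F [-0.3  0.6  0. ] op 0.998 q [-0.168  0.094  1.663  0.     1.382 -1.278]
toolx [-0.8954  0.4453 -0.0021] y [0.4453 0.8954 0.001 ] z [ 2.3e-03 -1.0e-04 -1.0e+00]
```

```bash
python3 - <<'E'
from h import *
c=cam("wrist");c["fish"]=1
cv2.imwrite("pics/w1.png",cv2.resize(c["pixels"],(800,600)))
for n,X in [("axis",(.5492,.0196,.2)),("guide",(.5132,.0188,.16)),("hole",(.5348,-.0127,.143))]: print(n,proj(c,X)*800/560)
print(-c["R"].T@c["t"])
E
```

```text
axis [390.42393895 348.35955461]
guide [358.92760155 260.86260085]
hole [330.66954239 312.11485452]
[0.4785544  0.05951578 0.39390918]
```

View pics/w1.png

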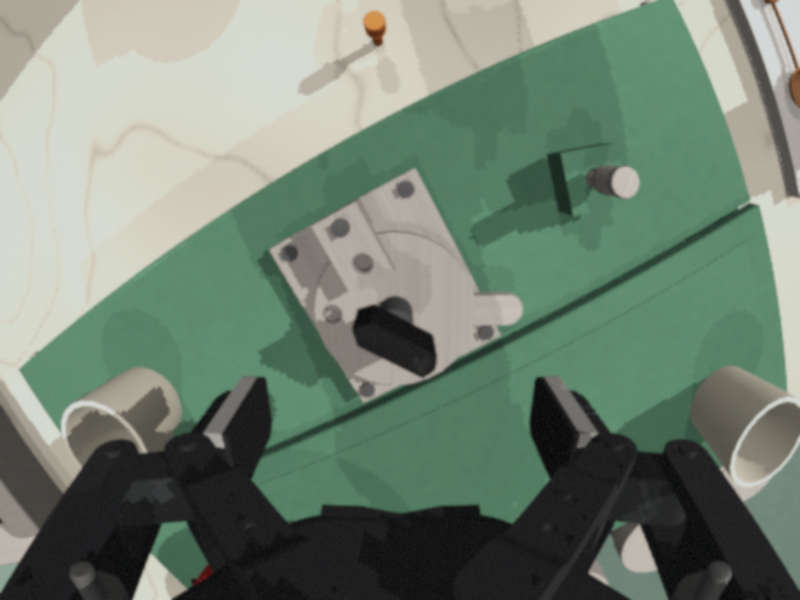

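```bash
python3 - <<'E'
from h import *
c=cam("wrist")
p=c["pixels"]
cv2.imwrite("pics/w1c.png",cv2.resize(p[160:290,190:370],None,fx=4.4,fy=4.4,interpolation=cv2.INTER_CUBIC))
E
```

```text
(no output)
```

View pics/w1c.png

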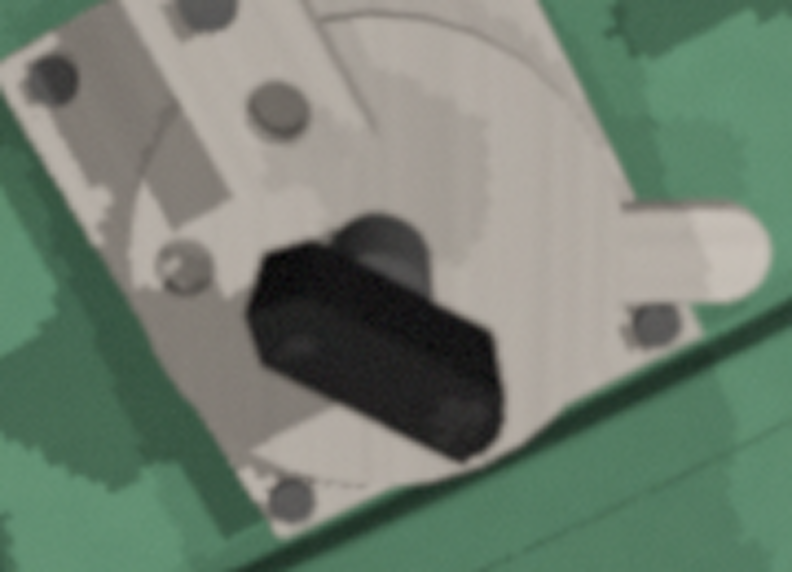

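```bash
python3 - <<'E'
from h import *
c=cam("wrist");c["fish"]=1
k=lambda u,v:(190+(u+.5)/4.4-.5,160+(v+.5)/4.4-.5)
P={n:onz(c,*k(*p),z) for n,p,z in [("e1",(262,363),.2),("e2",(465,463),.2),("kc",(372,373),.2),("guide",(278,110),.16),("hole",(185,267),.143),("tip",(770,253),.143),("plTop",(0,75),.134),("plBot",(275,540),.134)]}
for n,v in P.items(): print(n,v.round(4))
d=P["e2"]-P["e1"];print("bar",np.degrees(np.arctan2(d[1],d[0])))
A=P["guide"]+[.036,.0008,0]
for n in("hole","tip"):
  d=P[n]-A;print(n,np.hypot(*d[:2]),np.degrees(np.arctan2(d[1],d[0])))
d=P["plBot"]-P["plTop"];print("yaw",np.degrees(np.arctan2(d[1],d[0])))
E
```

```text
e1 [0.5404 0.008  0.2   ]
e2 [0.5684 0.0277 0.2   ]
kc [0.549  0.0218 0.2   ]
guide [0.5142 0.0209 0.16  ]
hole [ 0.5355 -0.0115  0.143 ]
tip [0.582  0.0881 0.143 ]
plTop [ 0.4882 -0.0278  0.134 ]
plBot [ 0.5981 -0.0267  0.134 ]
bar 35.09111303289316
hole 0.03631221810349439 -113.97450355205972
tip 0.07360666462385203 64.42110052941844
yaw 0.5677558206282507
```

```bash
python3 -m pendant '[[[0,0,0,0,0,-0.055],[0,0,0,0,0,-0.055],[0,0,0,0,0,-0.055],[0,0,0,0,0,-0.055],[0,0,0,0,0,-0.055],[0,0,0,0,0,-0.055],[0,0,0,0,0,0]]]'; python3 -c "
from h import *
o,R=st()
print(np.degrees(np.arctan2(R[1,1],R[0,1])),R.T@(np.array([.5492,.0206,.2])-o['eef_pos'])/.2)"
```

```text
time_s: 2.78
eef_pos: [0.5386, 0.0404, 0.2524]
eef_rot: [0.001, -0.307, 0.952, 0.001]
wrist_force: [-1.0, -0.4, -0.8]
opening: 0.996
t 2.77 pos [0.5386 0.0404 0.2524] F [-1.  -0.4 -0.8] op 0.996 q [-0.147  0.083  1.673  0.003  1.384 -2.342]
toolx [-0.8114 -0.5845 -0.003 ] y [-5.845e-01  8.114e-01  7.000e-04] z [ 0.0021  0.0023 -1.    ]
125.7645898138117 [ 0.01556847 -0.11151147  0.26200428]
```

```bash
python3 -m pendant '[[[0.015,-0.11,0,0,0,0.024],[0,0,0.05,0,0,0],[0,0,0.05,0,0,0],[0,0,0,0,0,0]]]' 0.35; python3 -c "
from h import *
o,R=st()
print(np.degrees(np.arctan2(R[1,1],R[0,1])),R.T@(np.array([.5492,.0206,.172])-o['eef_pos'])/.2)"
```

```text
time_s: 3.28
eef_pos: [0.5474, 0.0244, 0.2308]
eef_rot: [0.001, -0.268, 0.963, 0.002]
wrist_force: [-0.9, 0.9, -0.7]
opening: 0.647
t 3.27 pos [0.5474 0.0244 0.2308] F [-0.9  0.9 -0.7] op 0.647 q [-0.174  0.12   1.677  0.004  1.344 -2.289]
toolx [-0.8562 -0.5166 -0.0026] y [-0.5166  0.8562  0.0026] z [ 8.0e-04  3.6e-03 -1.0e+00]
121.10331560897991 [ 0.00279531 -0.02147829  0.29418831]
```

```bash
python3 -m pendant '[[[0.003,-0.02,0.08,0,0,0],[0,0,0.08,0,0,0],[0,0,0.08,0,0,0],[0,0,0.04,0,0,0],[0,0,0,0,0,0]]]'; python3 -c "
from h import *
o,R=st()
print(np.degrees(np.arctan2(R[1,1],R[0,1])),R.T@(np.array([.5492,.0206,.172])-o['eef_pos'])/.2)
for n in ['side','wrist']:
  cv2.imwrite('pics/%s2.png'%n,cam(n)['pixels'])
"
```

```text
time_s: 3.9
eef_pos: [0.548, 0.0213, 0.1696]
eef_rot: [-0.0, -0.268, 0.963, 0.002]
wrist_force: [0.2, -0.2, 0.5]
opening: 0.652
t 3.9 pos [0.548  0.0213 0.1696] F [ 0.2 -0.2  0.5] op 0.652 q [-0.18   0.187  1.731  0.004  1.226 -2.295]
toolx [-8.561e-01 -5.168e-01 -8.000e-04] y [-0.5168  0.8561  0.0044] z [-0.0015  0.0042 -1.    ]
121.1174642530731 [-0.00325402 -0.00612819 -0.01196982]
```

View pics/wrist2.png

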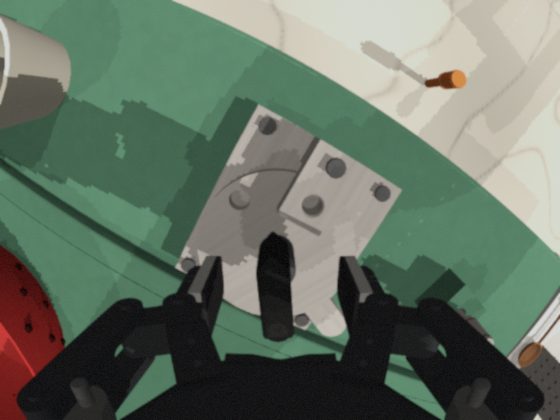

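View pics/side2.png

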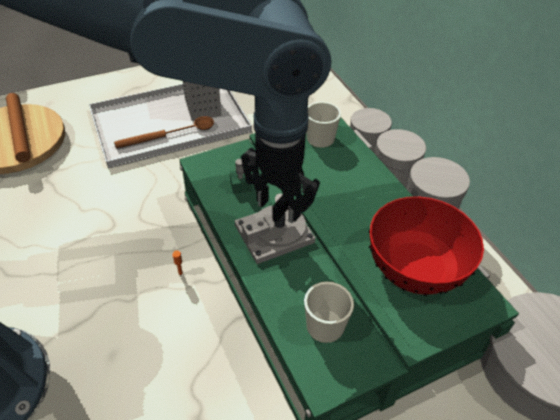

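The knob sits between the open pads, bar at (275,285) with nose up at (275,235). Close on it.

```bash
python3 -m pendant '[[[0,0,0,0,0,0],[0,0,0,0,0,0],[0,0,0,0,0,0],[0,0,0,0,0,0],[0,0,0,0,0,0]]]' 1; python3 -c "
from h import *
o,R=st()
print(o['torque'],np.degrees(np.arctan2(R[1,1],R[0,1])))
cv2.imwrite('pics/w3.png',cam('wrist')['pixels'])
"
```

```text
time_s: 4.62
eef_pos: [0.5502, 0.02, 0.1723]
eef_rot: [0.002, -0.268, 0.963, 0.0]
wrist_force: [1.1, -1.6, -2.6]
opening: 0.148
t 4.62 pos [0.5502 0.02   0.1723] F [ 1.1 -1.6 -2.6] op 0.148 q [-0.181  0.184  1.728  0.003  1.225 -2.295]
toolx [-0.8564 -0.5163 -0.0046] y [-5.163e-01  8.564e-01 -6.000e-04] z [ 0.0043  0.0019 -1.    ]
[-0.155482   -0.12629111  0.01343811] 121.08695728642364
```

View pics/w3.png

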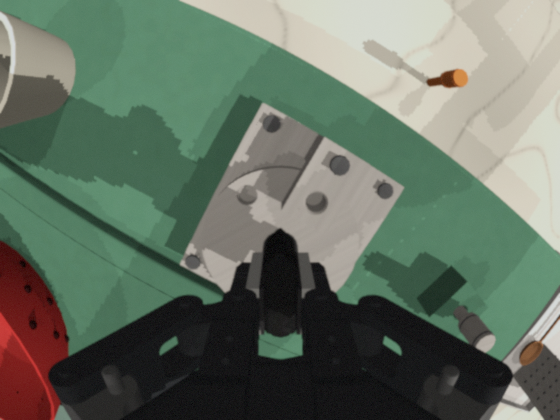

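```bash
python3 -m pendant '[[[0,0,0,0,0,0.02],[0,0,0,0,0,0.03],[0,0,0,0,0,0.03]]]'; python3 -c "
from h import *
o,R=st()
print(o['torque'],np.degrees(np.arctan2(R[1,1],R[0,1])))
"
```

```text
time_s: 5.05
eef_pos: [0.5501, 0.0202, 0.1724]
eef_rot: [0.002, -0.142, 0.99, 0.001]
wrist_force: [-1.0, -1.4, -0.7]
opening: 0.154
t 5.05 pos [0.5501 0.0202 0.1724] F [-1.  -1.4 -0.7] op 0.154 q [-0.18   0.184  1.728  0.003  1.225 -2.037]
toolx [-0.9597 -0.281  -0.0045] y [-2.810e-01  9.597e-01  5.000e-04] z [ 0.0041  0.0018 -1.    ]
[-0.20888652 -0.15120146  0.0638249 ] 106.32197305641343
```

```bash
python3 -m pendant '[[[0,0,0,0,0,0.035],[0,0,0,0,0,0.035],[0,0,0,0,0,0.035],[0,0,0,0,0,0.035],[0,0,0,0,0,0.035],[0,0,0,0,0,0.035],[0,0,0,0,0,0.03],[0,0,0,0,0,0]]]'; python3 -c "
from h import *
o,R=st()
print(o['torque'],np.degrees(np.arctan2(R[1,1],R[0,1])))
cv2.imwrite('pics/w4.png',cam('wrist')['pixels'])
a=cam('side')['pixels'];cv2.imwrite('pics/s4.png',cv2.resize(a[150:270,215:335],None,fx=5,fy=5,interpolation=cv2.INTER_CUBIC))
"
```

```text
time_s: 6.05
eef_pos: [0.5502, 0.0208, 0.1723]
eef_rot: [0.002, 0.243, 0.97, 0.001]
wrist_force: [0.5, -1.7, -1.7]
opening: 0.152
t 6.05 pos [0.5502 0.0208 0.1723] F [ 0.5 -1.7 -1.7] op 0.152 q [-0.179  0.184  1.729  0.002  1.225 -1.259]
toolx [-0.8818  0.4716 -0.0037] y [0.4716 0.8818 0.0031] z [ 0.0047  0.001  -1.    ]
[-0.308192   -0.15250949 -0.12396856] 61.86194716182172
```

View pics/w4.png

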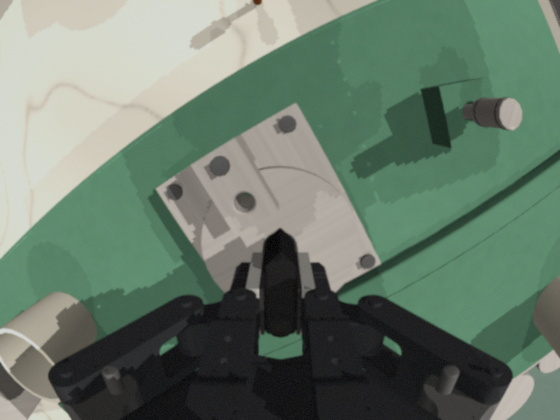

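View pics/s4.png

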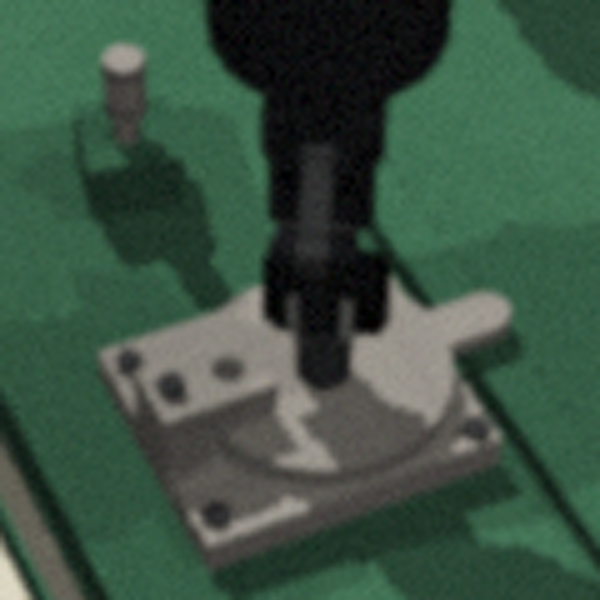

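```bash
python3 - <<'E'
from h import *
S=cam("side")
cs=lambda u,v:(215+(u+.5)/5-.5,150+(v+.5)/5-.5)
g=onz(S,*cs(228,368),.16); print(g, proj(S,(.5492,.0206,.185)),st()[0]['eef_pos'])
A=g+[.036,.0006,0]
for p in [(508,303),(512,308),(495,292),(505,318)]:
  d=onz(S,*cs(*p),.143)-A; print(p,np.hypot(*d[:2]),np.degrees(np.arctan2(d[1],d[0])))
def pc(X): 
  u=proj(S,X); return (u-[215,150]+.5)*5-.5
for a in (0,2,5,8):
  r=np.radians(a+1); pts=[]
  for s,o in((.074,0),(.0676,.0064),(.0676,-.0064),(.065,.009),(.065,-.009),(.048,.009),(.048,-.009)):
    pts.append(pc(A*[1,1,0]+[s*np.cos(r)-o*np.sin(r),s*np.sin(r)+o*np.cos(r),.143]).round(0).tolist())
  print(a,pts)
E
```

```text
t 6.2 pos [0.5502 0.0208 0.1724] F [ 0.4 -1.4 -1.7] op 0.15 q [-0.179  0.184  1.729  0.002  1.225 -1.26 ]
toolx [-0.8822  0.4709 -0.0036] y [0.4709 0.8822 0.0032] z [ 0.0047  0.0011 -1.    ]
[0.51358325 0.02214832 0.16      ] [279.82903235 207.9164207 ] [0.55017899 0.02076972 0.17235014]
(508, 303) 0.07434363387856224 1.9819446041565583
(512, 308) 0.0745213711320584 -0.13939726628779928
(495, 292) 0.07299850039295509 7.2832066834874265
(505, 318) 0.07010323065424283 -2.9060185740375717
0 [[509.0, 306.0], [485.0, 299.0], [501.0, 323.0], [475.0, 296.0], [498.0, 330.0], [433.0, 310.0], [456.0, 345.0]]
2 [[505.0, 301.0], [481.0, 295.0], [499.0, 318.0], [471.0, 292.0], [496.0, 326.0], [430.0, 308.0], [454.0, 341.0]]
5 [[500.0, 294.0], [475.0, 289.0], [494.0, 312.0], [465.0, 287.0], [492.0, 319.0], [425.0, 304.0], [452.0, 336.0]]
8 [[494.0, 287.0], [469.0, 283.0], [490.0, 305.0], [459.0, 281.0], [488.0, 312.0], [420.0, 300.0], [449.0, 331.0]]
```

```bash
python3 - <<'E'
from h import *
S=cam("side");T=cam("top")
p=S["pixels"];F=14
g=onz(S,215+(228+.5)/5-.5,150+(368+.5)/5-.5,.16);A=g+[.036,.0006,0]
u0,v0=290,196
im=cv2.resize(p[v0:v0+30,u0:u0+38],None,fx=F,fy=F,interpolation=cv2.INTER_CUBIC)
ims=[]
for a in(-3,0,3):
  q=im.copy();r=np.radians(a+1);pts=[]
  L=[(.048,.009)]+[(.065+.009*np.sin(t),.009*np.cos(t)) for t in np.linspace(0,np.pi,15)]+[(.048,-.009)]
  for s,o in L:
    u=proj(S,A*[1,1,0]+[s*np.cos(r)-o*np.sin(r),s*np.sin(r)+o*np.cos(r),.143]);pts.append((u-[u0,v0]+.5)*F-.5)
  cv2.polylines(q,[np.int32(pts)],False,(0,0,255),1);ims.append(q)
o=np.hstack(ims);o=cv2.resize(o,(800,int(o.shape[0]*800/o.shape[1])))
t=cv2.resize(T["pixels"][185:275,195:330],(800,533));
cv2.imwrite("pics/ov.png",o);cv2.imwrite("pics/t5.png",t)
E
```

```text
(no output)
```

View pics/ov.png

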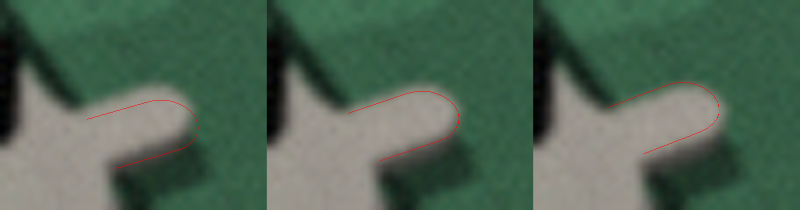

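View pics/t5.png

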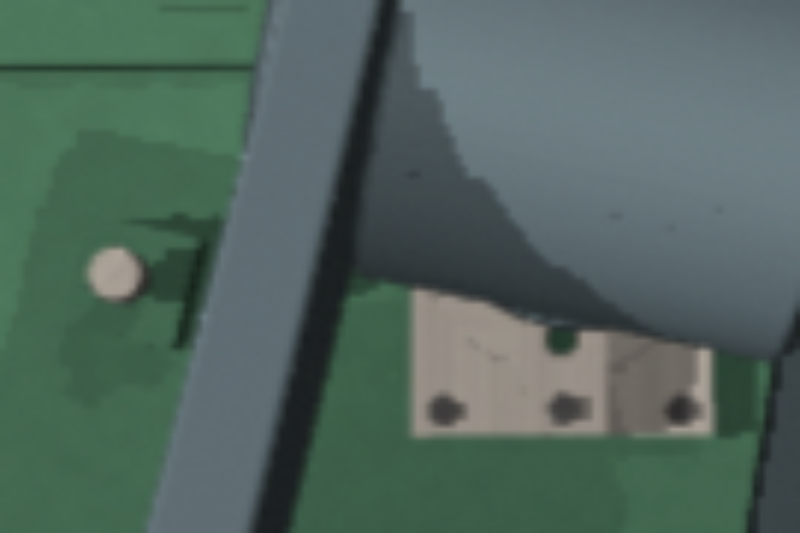

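The top view now shows green deck through the guide hole at crop (561,340), so the collar hole is already under it. Zooming in to see how well it is centred.

```bash
python3 - <<'E'
from h import *
ims=[]
T=cam("top")["pixels"];W=cam("wrist")["pixels"]
ims=[cv2.resize(T[230:255,277:302],(390,390),interpolation=cv2.INTER_NEAREST),cv2.resize(W[182:222,225:265],(390,390),interpolation=cv2.INTER_NEAREST)]
cv2.imwrite("pics/hz.png",np.hstack(ims))
E
```

```text
(no output)
```

View pics/hz.png

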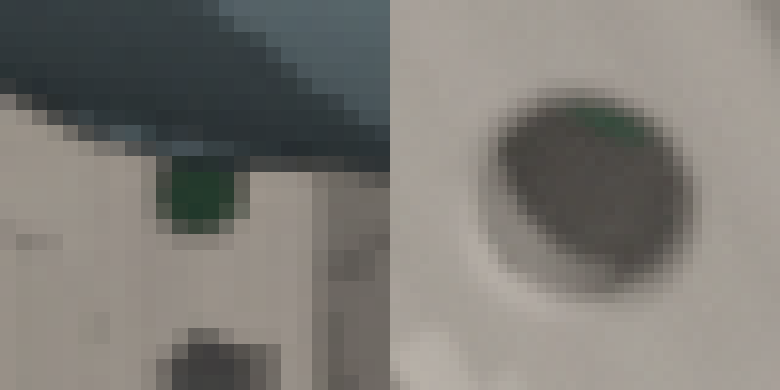

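```bash
python3 -m pendant '[[[0,0,0,0,0,0.008],[0,0,0,0,0,0]]]'; python3 -c "
from h import *
o,R=st()
print(np.degrees(np.arctan2(R[1,1],R[0,1])))
"
python3 -m pendant '[[[0,0,0,0,0,0],[0,0,0,0,0,0],[0,0,0,0,0,0]]]' 0.4
python3 -m pendant '[[[0,0,-0.1,0,0,0],[0,0,-0.2,0,0,0],[0,0,-0.1,0,0,0],[0,0,0,0,0,0]]]'; python3 -c "
from h import *
o,R=st()
cv2.imwrite('pics/w6.png',cam('wrist')['pixels'])
print(R.T@(np.array([.5285,.1565,.168])-o['eef_pos'])/.2)
"
```

```text
time_s: 6.65
eef_pos: [0.5502, 0.0208, 0.1723]
eef_rot: [0.002, 0.256, 0.967, 0.001]
wrist_force: [1.1, -2.3, -2.0]
opening: 0.15
t 6.65 pos [0.5502 0.0208 0.1723] F [ 1.1 -2.3 -2. ] op 0.15 q [-0.179  0.184  1.729  0.002  1.225 -1.233]
toolx [-0.8691  0.4947 -0.0036] y [0.4947 0.8691 0.0033] z [ 0.0047  0.0011 -1.    ]
60.35141776901847
time_s: 7.02
eef_pos: [0.55, 0.0215, 0.1727]
eef_rot: [0.002, 0.256, 0.967, 0.002]
wrist_force: [-0.1, 0.2, 0.3]
opening: 0.598
time_s: 7.52
eef_pos: [0.5492, 0.0217, 0.2545]
eef_rot: [0.001, 0.256, 0.967, 0.002]
wrist_force: [0.6, 0.4, -0.1]
opening: 0.6
t 7.53 pos [0.5492 0.0217 0.2545] F [ 0.6  0.4 -0.1] op 0.6 q [-0.179  0.102  1.648  0.004  1.389 -1.233]
toolx [-0.8694  0.4942 -0.001 ] y [0.4942 0.8693 0.0042] z [ 0.003   0.0032 -1.    ]
[0.42319358 0.53293284 0.43425009]
```

View pics/w6.png

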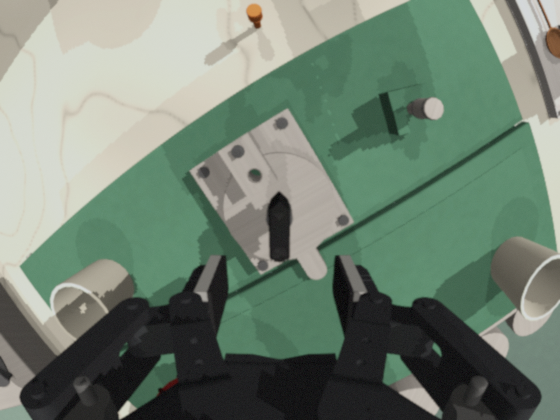

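```bash
python3 -m pendant '[[[0.1,0.133,0,0,0,0],[0.106,0.133,0,0,0,0],[0.106,0.133,0,0,0,0],[0.106,0.133,0,0,0,0],[0,0,0,0,0,0],[0,0,0,0,0,-0.045],[0,0,0,0,0,-0.045],[0,0,0,0,0,-0.045],[0,0,0,0,0,-0.045],[0,0,0,0,0,-0.045],[0,0,0,0,0,0]]]' 0.4; python3 -c "
from h import *
o,R=st()
c=cam('wrist');c['fish']=1
cv2.imwrite('pics/w7.png',c['pixels'])
print(np.degrees(np.arctan2(R[1,1],R[0,1])),R.T@(np.array([.5296,.1565,.160])-o['eef_pos'])/.2, proj(c,(.5296,.1565,.184)))
"
```

```text
time_s: 8.95
eef_pos: [0.5222, 0.1544, 0.2381]
eef_rot: [-0.01, -0.103, 0.995, 0.001]
wrist_force: [1.0, -0.4, -1.0]
opening: 0.598
t 8.95 pos [0.5222 0.1544 0.2381] F [ 1.  -0.4 -1. ] op 0.598 q [ 0.068  0.121  1.661  0.002  1.38  -1.71 ]
toolx [-0.9784 -0.2056  0.0202] y [-0.2055  0.9786  0.0049] z [-2.080e-02  7.000e-04 -9.998e-01]
101.8589512665362 [-0.04626554  0.00098656  0.38985261] [280.98660736 243.47800413]
```

View pics/w7.png

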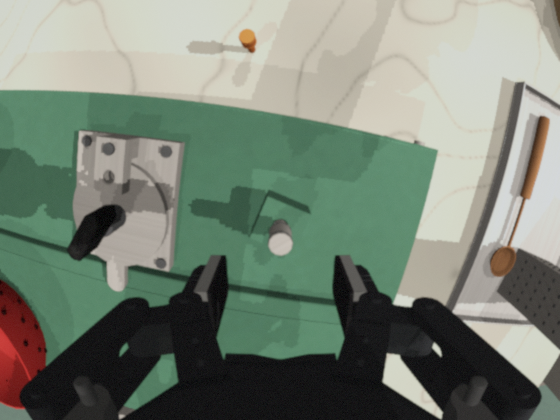

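```bash
python3 -m pendant '[[[-0.046,0.001,0.03,0,-0.0067,0],[0,0,0.09,0,0,0],[0,0,0,0,0,0]]]' 0.4; python3 -c "
from h import *
o,R=st()
print(np.degrees(np.arctan2(R[1,1],R[0,1])),R.T@(np.array([.5296,.1565,.160])-o['eef_pos'])/.2)
"
```

```text
time_s: 9.38
eef_pos: [0.5311, 0.1561, 0.2109]
eef_rot: [-0.0, -0.1, 0.995, 0.003]
wrist_force: [-0.4, 0.4, 0.4]
opening: 0.602
t 9.38 pos [0.5311 0.1561 0.2109] F [-0.4  0.4  0.4] op 0.602 q [ 0.068  0.152  1.683  0.005  1.307 -1.704]
toolx [-9.800e-01 -1.992e-01 -3.000e-04] y [-0.1992  0.98    0.0051] z [-7.e-04  5.e-03 -1.e+00]
101.48785735465398 [0.00696764 0.00220784 0.25451431]
```

```bash
python3 -m pendant '[[[0.007,0.002,0.06,0.0016,0,0],[0,0,0.09,0,0,0],[0,0,0.08,0,0,0],[0,0,0.02,0,0,0],[0,0,0,0,0,0]]]' 0.4; python3 -c "
from h import *
o,R=st()
print(np.degrees(np.arctan2(R[1,1],R[0,1])),R.T@(np.array([.5296,.1565,.160])-o['eef_pos'])/.2)
cv2.imwrite('pics/w8.png',cam('wrist')['pixels'])
"
```

```text
time_s: 10.0
eef_pos: [0.5288, 0.1564, 0.1563]
eef_rot: [-0.001, -0.1, 0.995, -0.0]
wrist_force: [0.0, -0.4, -0.0]
opening: 0.594
t 10.0 pos [0.5288 0.1564 0.1563] F [ 0.  -0.4 -0. ] op 0.594 q [ 0.072  0.209  1.734 -0.     1.2   -1.698]
toolx [-0.98   -0.1989  0.0016] y [-1.989e-01  9.800e-01 -2.000e-04] z [-1.5e-03 -5.0e-04 -1.0e+00]
101.47259254966959 [-0.00408083 -0.00018253 -0.01843289]
```

View pics/w8.png

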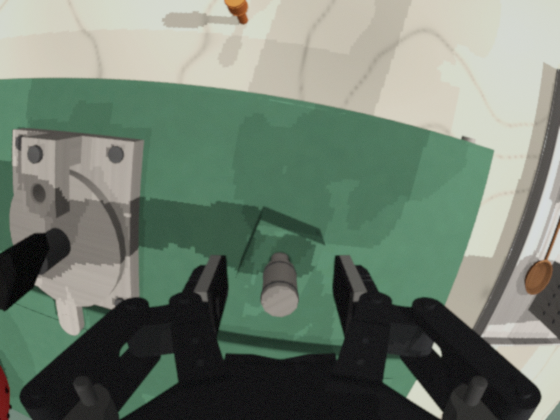

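The grey pin at (280,285) is centred between the pads. Raise slightly, close and lift a little.

```bash
python3 -m pendant '[[[-0.004,0,-0.022,0,0,0],[0,0,0,0,0,0]]]'; python3 -m pendant '[[[0,0,0,0,0,0],[0,0,0,0,0,0],[0,0,0,0,0,0],[0,0,0,0,0,0]]]' 1; python3 -c "
from h import *
o,R=st()
cv2.imwrite('pics/w9.png',cam('wrist')['pixels'])
"
```

```text
time_s: 10.3
eef_pos: [0.5306, 0.1566, 0.1625]
eef_rot: [0.0, -0.1, 0.995, -0.0]
wrist_force: [-0.5, -0.2, -0.4]
opening: 0.603
time_s: 10.8
eef_pos: [0.5311, 0.1566, 0.1635]
eef_rot: [0.001, -0.1, 0.995, -0.0]
wrist_force: [-0.4, -0.2, -0.2]
opening: 0.147
t 10.8 pos [0.5311 0.1566 0.1635] F [-0.4 -0.2 -0.2] op 0.147 q [ 0.073  0.203  1.726 -0.     1.21  -1.698]
toolx [-0.98   -0.1989 -0.0026] y [-1.989e-01  9.800e-01 -8.000e-04] z [ 2.7e-03 -3.0e-04 -1.0e+00]
```

View pics/w9.png

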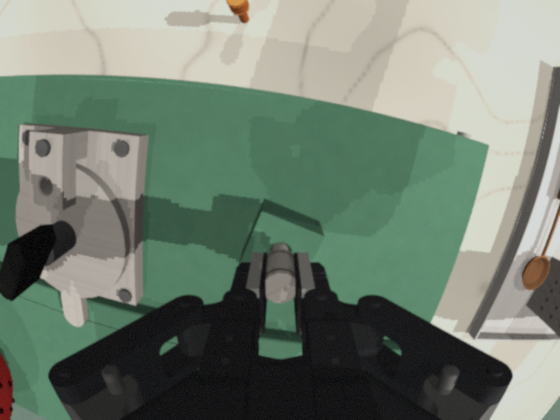

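```bash
python3 -m pendant '[[[0,0,-0.05,0,0,0],[0,0,-0.12,0,0,0],[0,0,-0.2,0,0,0],[0,0,-0.08,0,0,0],[0,0,0,0,0,0]]]'; python3 -c "
from h import *
o,R=st()
print(np.degrees(np.arctan2(R[1,1],R[0,1])),R.T@(np.array([.5145,.0205,.25])-o['eef_pos'])/.2)
"
```

```text
time_s: 11.48
eef_pos: [0.5303, 0.1566, 0.256]
eef_rot: [0.0, -0.1, 0.995, -0.0]
wrist_force: [-0.3, 0.1, -0.5]
opening: 0.15
t 11.47 pos [0.5303 0.1566 0.256 ] F [-0.3  0.1 -0.5] op 0.15 q [ 0.073  0.11   1.636 -0.     1.394 -1.698]
toolx [-9.801e-01 -1.987e-01 -9.000e-04] y [-1.987e-01  9.801e-01 -4.000e-04] z [ 1.e-03 -2.e-04 -1.e+00]
101.46355809519049 [ 0.21277928 -0.65137407  0.03005634]
```

```bash
python3 -m pendant '[[[0.043,-0.13,0,0,0,0],[0.043,-0.13,0,0,0,0],[0.043,-0.13,0,0,0,0],[0.043,-0.13,0,0,0,0],[0.04,-0.12,0,0,0,0],[0,0,0,0,0,0],[0,0,0,0,0,0]]]'; python3 -c "
from h import *
o,R=st()
print(np.degrees(np.arctan2(R[1,1],R[0,1])),R.T@(np.array([.5145,.0205,.25])-o['eef_pos'])/.2)
for n in ['top','side','wrist']:
  c=cam(n)['pixels'];cv2.imwrite('pics/%s10.png'%n,c)
a=cv2.imread('pics/side10.png');cv2.imwrite('pics/side10c.png',cv2.resize(a[150:270,215:335],None,fx=5,fy=5,interpolation=cv2.INTER_CUBIC))
"
```

```text
time_s: 12.35
eef_pos: [0.5085, 0.0203, 0.2446]
eef_rot: [-0.007, -0.1, 0.995, 0.002]
wrist_force: [-0.6, -0.4, -0.3]
opening: 0.148
t 12.35 pos [0.5085 0.0203 0.2446] F [-0.6 -0.4 -0.3] op 0.148 q [-0.193  0.031  1.744 -0.     1.382 -1.965]
toolx [-0.9798 -0.1997  0.0144] y [-0.1996  0.9799  0.0054] z [-0.0152  0.0025 -0.9999]
101.51549776183214 [-0.02929859 -0.00493903 -0.02756036]
```

View pics/side10c.png

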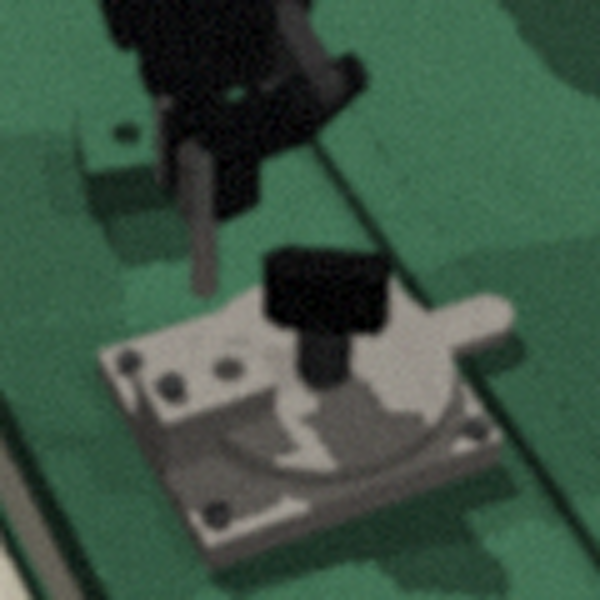

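View pics/wrist10.png

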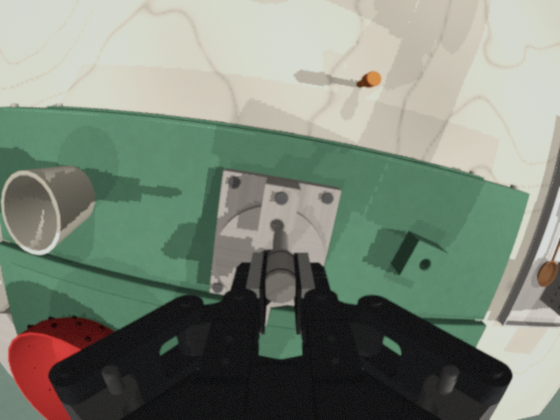

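View pics/top10.png

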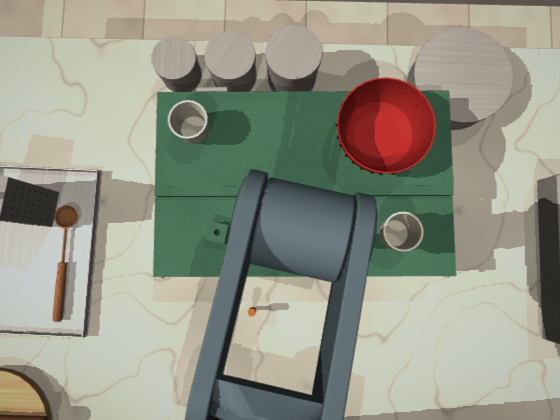

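```bash
python3 -m pendant '[[[-0.03,-0.005,0,0.0008,-0.0048,0],[0,0,0.07,0,0,0],[0,0,0.06,0,0,0],[0,0,0,0,0,0],[0,0,0,0,0,0]]]'; cat > look.py <<'E'
from h import *
import sys
o,R=st()
print(np.degrees(np.arctan2(R[1,1],R[0,1])),R.T@(np.array([.5145,.0205,.21])-o['eef_pos'])/.2)
s=cam('side');w=cam('wrist');w['fish']=1
def crop(c,X,h,F):
    u=proj(c,X);u0,v0=int(u[0]-h),int(u[1]-h);im=cv2.resize(c['pixels'][v0:v0+2*h,u0:u0+2*h],(390,390),interpolation=cv2.INTER_CUBIC)
    print('crop origin',u0,v0,'scale',390/2/h); return im
cv2.imwrite(sys.argv[1],np.hstack([crop(s,(.514,.0205,.175),20,1),crop(w,(.514,.0205,.17),35,1)]))
E
python3 look.py pics/l11.png
```

```text
time_s: 13.12
eef_pos: [0.515, 0.0224, 0.2164]
eef_rot: [0.001, -0.102, 0.995, 0.001]
wrist_force: [0.4, 0.5, -1.1]
opening: 0.149
t 13.12 pos [0.515  0.0224 0.2164] F [ 0.4  0.5 -1.1] op 0.149 q [-0.189  0.061  1.771  0.003  1.309 -1.965]
toolx [-0.9792 -0.203  -0.0016] y [-0.203   0.9792  0.0028] z [ 9.0e-04  3.1e-03 -1.0e+00]
101.71279523093119 [ 0.00459507 -0.0091024   0.03215631]
crop origin 240 197 scale 9.75
crop origin 242 197 scale 5.571428571428571
```

View pics/l11.png

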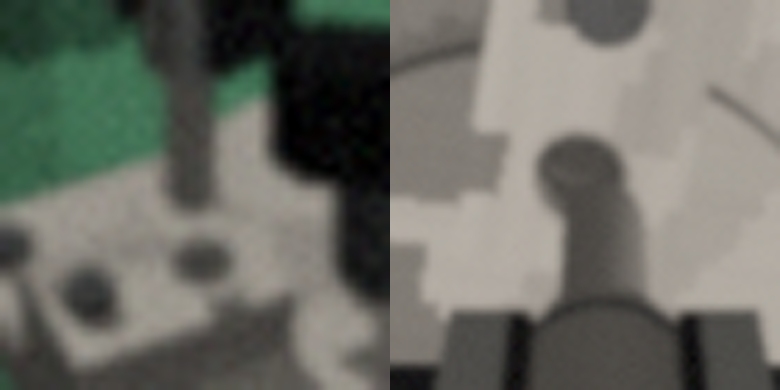

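```bash
cat > ov.py <<'E'
from h import *
import sys
o,R=st();p=o['eef_pos']
s=cam('side');w=cam('wrist');w['fish']=1
off=np.array(eval(sys.argv[2]));G=np.array(eval(sys.argv[3]))
gt=np.array([np.cos(a:=x)for x in [0]])
th=np.linspace(0,2*np.pi,40)
out=[]
for c,h in((s,20),(w,35)):
    u=proj(c,(.514,.0205,.175));u0,v0=int(u[0]-h),int(u[1]-h);F=390/2/h
    im=cv2.resize(c['pixels'][v0:v0+2*h,u0:u0+2*h],(390,390),interpolation=cv2.INTER_CUBIC)
    def circ(C,r,col):
        pts=[(proj(c,C+r*np.array([np.cos(t),np.sin(t),0]))-[u0,v0]+.5)*F-.5 for t in th]
        cv2.polylines(im,[np.int32(pts)],True,col,1)
    circ(G,.00525,(0,0,255))
    P=p+off
    for z in (-.042,-.030,-.0065): circ(P+[0,0,z],.0045,(255,255,0))
    circ(P+[0,0,-.0435],.003,(0,255,255))
    out.append(im)
cv2.imwrite(sys.argv[1],np.hstack(out))
E
python3 ov.py pics/o12.png "[0,0,0]" "[.5142,.0205,.160]"
```

```text
t 13.22 pos [0.5151 0.0224 0.2166] F [-0.4 -0.4 -0.5] op 0.149 q [-0.189  0.06   1.771  0.003  1.309 -1.965]
toolx [-0.9792 -0.2029 -0.0019] y [-0.2029  0.9792  0.0028] z [ 0.0013  0.0031 -1.    ]
```

View pics/o12.png

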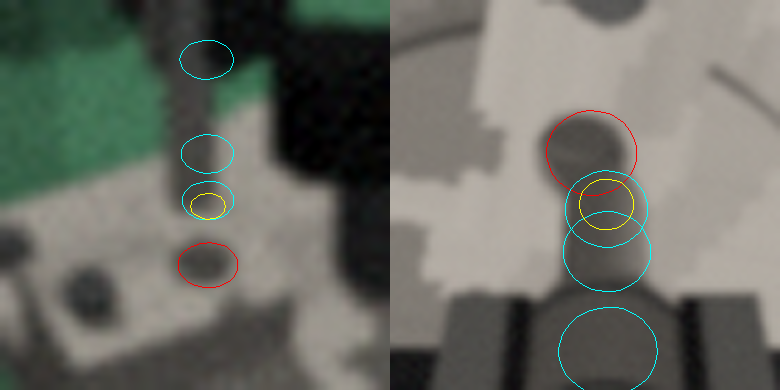

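```bash
python3 -m pendant '[[[-0.0065,-0.013,0.02,0.001,0,0],[0,0,0,0,0,0],[0,0,0,0,0,0]]]'; python3 ov.py pics/o13.png "[-.002,0,0]" "[.5147,.0201,.160]"
```

```text
time_s: 13.7
eef_pos: [0.5176, 0.0198, 0.2132]
eef_rot: [0.002, -0.102, 0.995, -0.0]
wrist_force: [0.8, 0.4, -0.5]
opening: 0.15
t 13.7 pos [0.5176 0.0198 0.2132] F [ 0.8  0.4 -0.5] op 0.15 q [-0.191  0.068  1.771  0.     1.299 -1.966]
toolx [-0.9792 -0.2028 -0.0036] y [-0.2027  0.9792 -0.0014] z [ 3.8e-03 -6.0e-04 -1.0e+00]
```

View pics/o13.png

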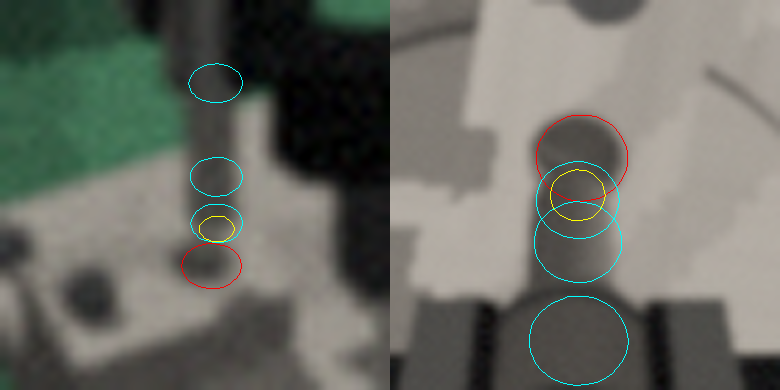

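```bash
python3 -m pendant '[[[0.006,0.0033,0.02,0,0.001,0],[0,0,0,0,0,0],[0,0,0,0,0,0]]]'; python3 ov.py pics/o14.png "[-.002,0,0]" "[.5147,.0201,.160]"
```

```text
time_s: 14.18
eef_pos: [0.5161, 0.0203, 0.2089]
eef_rot: [0.0, -0.102, 0.995, -0.001]
wrist_force: [0.4, -0.3, -0.0]
opening: 0.146
t 14.18 pos [0.5161 0.0203 0.2089] F [ 0.4 -0.3 -0. ] op 0.146 q [-1.900e-01  7.100e-02  1.776e+00 -1.000e-03  1.294e+00 -1.965e+00]
toolx [-0.9792 -0.2028 -0.    ] y [-0.2028  0.9792 -0.0013] z [ 3.0e-04 -1.2e-03 -1.0e+00]
```

View pics/o14.png

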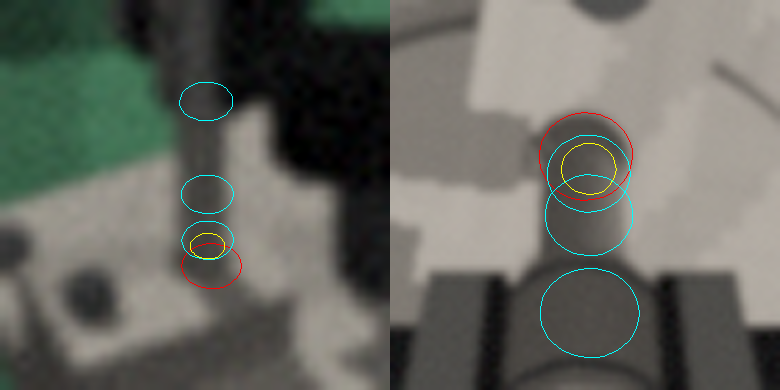

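```bash
python3 -m pendant '[[[0,0,0.014,0,0,0],[0,0,0.01,0,0,0],[0,0,0,0,0,0]]]'; python3 -c "
from h import *
st()"
```

```text
time_s: 14.65
eef_pos: [0.5161, 0.0203, 0.2037]
eef_rot: [0.0, -0.102, 0.995, -0.001]
wrist_force: [0.3, -0.4, -0.9]
opening: 0.151
t 14.65 pos [0.5161 0.0203 0.2037] F [ 0.3 -0.4 -0.9] op 0.151 q [-1.900e-01  7.700e-02  1.781e+00 -1.000e-03  1.283e+00 -1.965e+00]
toolx [-0.9792 -0.2028  0.    ] y [-0.2028  0.9792 -0.0012] z [ 2.0e-04 -1.2e-03 -1.0e+00]
```

Tip is about at the mouth. Ease down in small rows.

```bash
python3 -m pendant '[[[0,0,0.008,0,0,0],[0,0,0.006,0,0,0]]]'; python3 ov.py pics/o15.png "[-.0025,0,0]" "[.5144,.0203,.160]"
```

```text
time_s: 14.9
eef_pos: [0.5161, 0.0203, 0.2008]
eef_rot: [0.0, -0.102, 0.995, -0.001]
wrist_force: [0.1, -0.3, -0.9]
opening: 0.151
t 14.9 pos [0.5161 0.0203 0.2008] F [ 0.1 -0.3 -0.9] op 0.151 q [-1.900e-01  8.000e-02  1.784e+00 -1.000e-03  1.277e+00 -1.965e+00]
toolx [-9.792e-01 -2.028e-01 -1.000e-04] y [-0.2028  0.9792 -0.0013] z [ 4.0e-04 -1.2e-03 -1.0e+00]
```

View pics/o15.png

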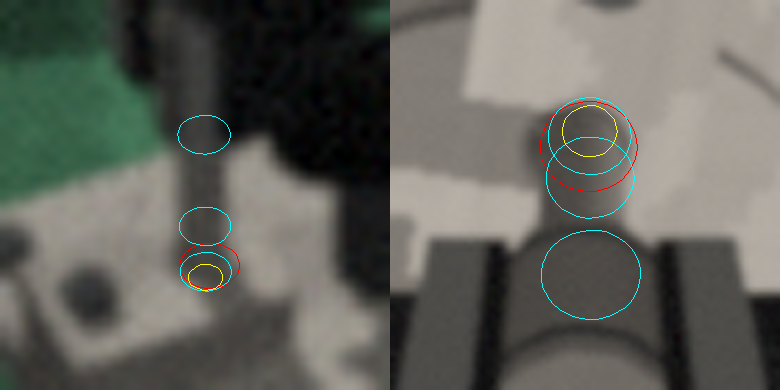

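```bash
python3 -m pendant '[[[0,0,0.007,0,0,0],[0,0,0.007,0,0,0],[0,0,0,0,0,0]]]'; python3 -m pendant '[[[0,0,0.007,0,0,0],[0,0,0.007,0,0,0],[0,0,0,0,0,0]]]'
```

```text
time_s: 15.38
eef_pos: [0.5161, 0.0202, 0.1978]
eef_rot: [0.0, -0.102, 0.995, -0.001]
wrist_force: [0.4, 0.1, -0.6]
opening: 0.149
time_s: 15.75
eef_pos: [0.5161, 0.0202, 0.1948]
eef_rot: [0.0, -0.102, 0.995, -0.001]
wrist_force: [0.1, -0.5, -1.0]
opening: 0.147
```

```bash
python3 -m pendant '[[[0,0,0.01,0,0,0],[0,0,0.01,0,0,0],[0,0,0.008,0,0,0],[0,0,0,0,0,0]]]'; python3 -m pendant '[[[0,0,0.007,0,0,0],[0,0,0.007,0,0,0],[0,0,0,0,0,0]]]';  python3 -c "
from h import *
st()
s=cam('side')['pixels'];cv2.imwrite('pics/s16.png',cv2.resize(s[180:250,240:320],None,fx=8,fy=8,interpolation=cv2.INTER_CUBIC))"
```

```text
time_s: 16.25
eef_pos: [0.5161, 0.0203, 0.1888]
eef_rot: [0.0, -0.102, 0.995, -0.001]
wrist_force: [0.4, 0.3, -1.2]
opening: 0.15
time_s: 16.62
eef_pos: [0.5161, 0.0202, 0.1858]
eef_rot: [0.0, -0.102, 0.995, -0.001]
wrist_force: [0.3, -0.6, -1.3]
opening: 0.147
t 16.62 pos [0.5161 0.0202 0.1858] F [ 0.3 -0.6 -1.3] op 0.147 q [-1.900e-01  9.700e-02  1.798e+00 -1.000e-03  1.246e+00 -1.965e+00]
toolx [-0.9792 -0.2028  0.    ] y [-0.2028  0.9792 -0.0012] z [ 2.0e-04 -1.2e-03 -1.0e+00]
```

View pics/s16.png

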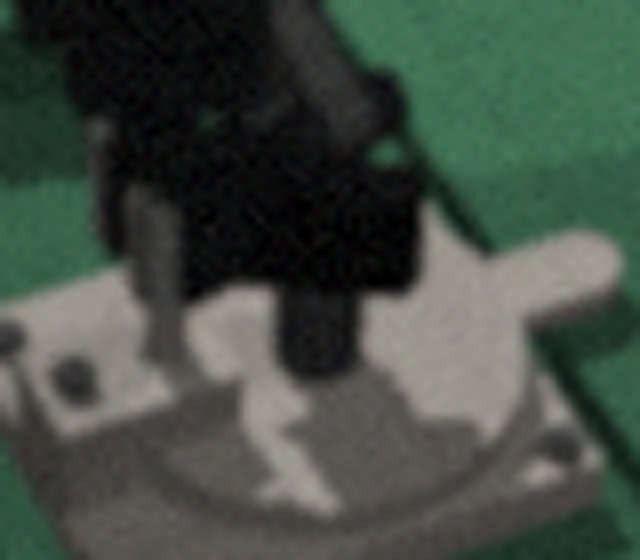

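The pin is in the guide (side crop (170,370)) with no reaction. Feel for the collar now.

```bash
for i in 1; do python3 -m pendant '[[[0,0,0.006,0,0,0],[0,0,0.005,0,0,0]]]'; done; python3 -m pendant '[[[0,0,0.006,0,0,0],[0,0,0.005,0,0,0]]]'
```

```text
time_s: 16.92
eef_pos: [0.5163, 0.0202, 0.1837]
eef_rot: [0.0, -0.102, 0.995, -0.001]
wrist_force: [0.4, 0.1, 0.1]
opening: 0.148
time_s: 17.18
eef_pos: [0.5163, 0.0202, 0.1814]
eef_rot: [0.0, -0.102, 0.995, -0.001]
wrist_force: [0.2, -0.1, -0.9]
opening: 0.152
```

Past collar-top level by 5 mm with no reaction: the hole is found. Continue gently to flush (TCP expected at about 0.1665).

```bash
python3 -m pendant '[[[0,0,0.01,0,0,0],[0,0,0.01,0,0,0],[0,0,0.008,0,0,0],[0,0,0,0,0,0]]]'; python3 -m pendant '[[[0,0,0.008,0,0,0],[0,0,0.008,0,0,0],[0,0,0.006,0,0,0],[0,0,0,0,0,0]]]'
```

```text
time_s: 17.68
eef_pos: [0.5161, 0.0202, 0.1751]
eef_rot: [0.0, -0.102, 0.995, -0.001]
wrist_force: [0.1, -0.3, -0.7]
opening: 0.15
time_s: 18.18
eef_pos: [0.5162, 0.0202, 0.1705]
eef_rot: [0.0, -0.102, 0.995, -0.001]
wrist_force: [0.7, 0.2, -0.5]
opening: 0.146
```

```bash
 python3 -c "
from h import *
st()
s=cam('side')['pixels'];cv2.imwrite('pics/s17.png',cv2.resize(s[180:250,240:320],None,fx=8,fy=8,interpolation=cv2.INTER_CUBIC))"
```

```text
t 18.18 pos [0.5162 0.0202 0.1705] F [ 0.7  0.2 -0.5] op 0.146 q [-1.900e-01  1.150e-01  1.811e+00 -1.000e-03  1.214e+00 -1.965e+00]
toolx [-9.792e-01 -2.028e-01 -1.000e-04] y [-0.2028  0.9792 -0.0013] z [ 4.0e-04 -1.3e-03 -1.0e+00]
```

View pics/s17.png

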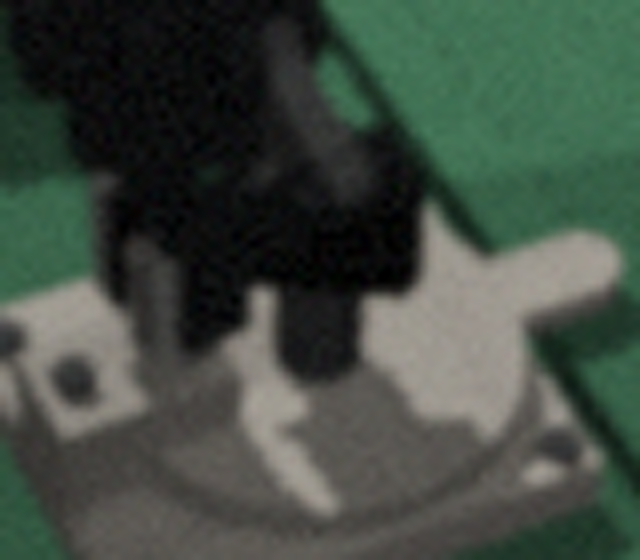

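```bash
python3 -m pendant '[[[0,0,0.006,0,0,0],[0,0,0.006,0,0,0],[0,0,0,0,0,0]]]'; python3 -m pendant '[[[0,0,0.005,0,0,0],[0,0,0,0,0,0]]]'
```

```text
time_s: 18.6
eef_pos: [0.5163, 0.0202, 0.1681]
eef_rot: [0.0, -0.102, 0.995, -0.001]
wrist_force: [1.1, -0.1, -0.5]
opening: 0.152
time_s: 18.85
eef_pos: [0.5163, 0.0202, 0.167]
eef_rot: [0.0, -0.102, 0.995, -0.001]
wrist_force: [-0.1, -0.8, -0.5]
opening: 0.15
```

Now release partly, lift clear, and look.

```bash
python3 -m pendant '[[[0,0,0,0,0,0],[0,0,0,0,0,0],[0,0,0,0,0,0]]]' 0.6; python3 -m pendant '[[[0,0,-0.06,0,0,0],[0,0,-0.12,0,0,0],[0,0,-0.2,0,0,0],[0.25,0,-0.1,0,0,0],[0.25,0,-0.1,0,0,0],[0.25,0,0,0,0,0],[0,0,0,0,0,0]]]';  python3 -c "
from h import *
st()
s=cam('side')['pixels'];cv2.imwrite('pics/s18.png',cv2.resize(s[170:250,240:320],None,fx=7,fy=7,interpolation=cv2.INTER_CUBIC))
w=cam('wrist')['pixels'];cv2.imwrite('pics/w18.png',w)"
```

```text
time_s: 19.23
eef_pos: [0.5166, 0.0201, 0.1673]
eef_rot: [0.001, -0.102, 0.995, -0.001]
wrist_force: [0.0, -0.2, 0.7]
opening: 0.4
time_s: 20.1
eef_pos: [0.3669, -0.0112, 0.2925]
eef_rot: [0.004, -0.102, 0.995, -0.003]
wrist_force: [1.3, 0.2, -0.2]
opening: 0.403
t 20.1 pos [ 0.3669 -0.0112  0.2925] F [ 1.3  0.2 -0.2] op 0.403 q [-3.550e-01 -3.870e-01  2.001e+00 -2.000e-03  1.518e+00 -2.131e+00]
toolx [-0.979  -0.2038 -0.0064] y [-0.2038  0.979  -0.0064] z [ 0.0076 -0.0049 -1.    ]
```

View pics/s18.png

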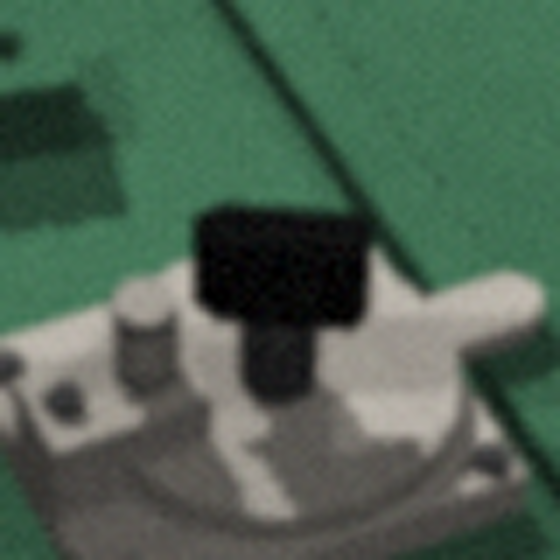

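View pics/w18.png

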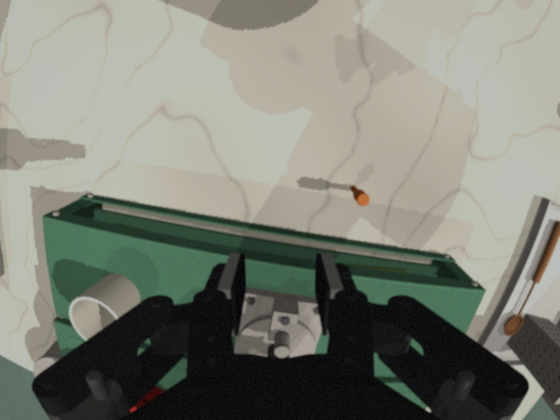

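The head looks down on the guide (side crop (147,340)) and the gripper is clear. Checking the height by overlay.

```bash
python3 - <<'E'
from h import *
s=cam("side");T=cam("top");out=[]
th=np.linspace(0,2*np.pi,40)
F=13
for c in (s,T):
    G=onz(s,260.3,223.3,.16) if c is s else onz(T,289.6,241.6,.16)
    u=proj(c,(.514,.0205,.175));u0,v0=int(u[0]-15),int(u[1]-15)
    im=cv2.resize(c['pixels'][v0:v0+30,u0:u0+30],None,fx=F,fy=F,interpolation=cv2.INTER_CUBIC);im0=im.copy()
    for z in (.160,.187):
        pts=[(proj(c,[G[0]+.008*np.cos(t),G[1]+.008*np.sin(t),z])-[u0,v0]+.5)*F-.5 for t in th]
        cv2.polylines(im,[np.int32(pts)],True,(0,0,255),1)
    out+=[np.hstack([im0,im])]
cv2.imwrite("pics/chk_side.png",out[0]);cv2.imwrite("pics/chk_top.png",out[1]);cv2.imwrite("pics/top19.png",T["pixels"])
a=cv2.imread("pics/top0.png");d=cv2.absdiff(a,T["pixels"]).max(2)
for n,(x,y) in dict(cupA=(403,231),cupB=(188,120),col=(386,126)).items(): print(n,(d[y-45:y+45,x-30:x+30]>60).sum())
E
```

```text
cupA 0
cupB 0
col 0
```

View pics/chk_side.png

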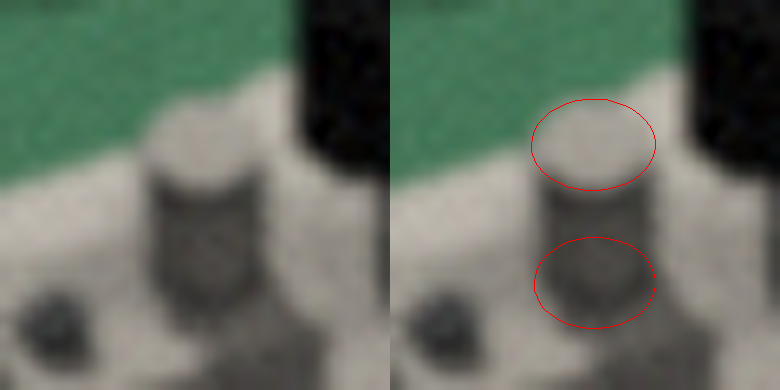

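View pics/chk_top.png

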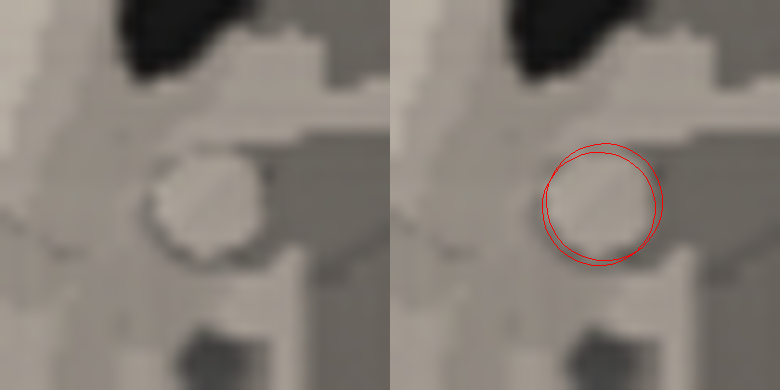

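View pics/top19.png

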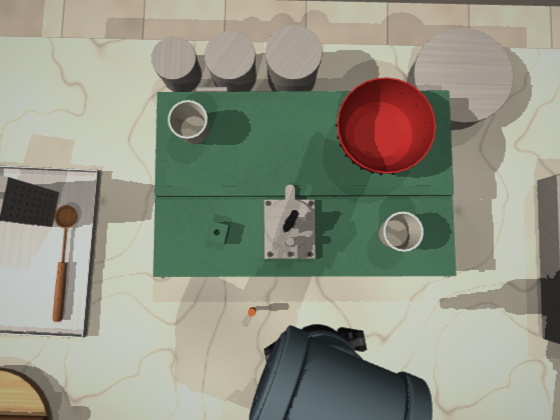

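```bash
python3 -c "
from bench import ctrl
print(ctrl.hand_in())"
```

```text
the job is handed in; nothing more can be done
None
```

The lid is fastened: the pin stands in the guide and through the collar with its head down on the guide. I handed the job in at about 20 s of the 61 s allowed; no verdict was reported.

- **Turning the knob:** I turned it about 61° clockwise. The deck then showed green through the guide hole, and the tongue lay over the lid to within about 2°. I turned it a last 1.5° after that. The knob also shifted about 4° clockwise when the fingers closed on it.
- **Setting the pin:** I took the steel pin from its keeper and lowered it in small steps. It passed the guide and collar without being forced: the wrist force stayed within about 2 N in the readings after each step. Nothing had to be searched for or retried.
- **Last checks:**
  - The side view shows the head's top within about 1 mm of the flush height, with no shank visible, and the top view shows the pin centred on the guide.
  - The top-view comparison shows no change around the cups and the colander.
  - The gripper is open and well clear.
- **Disagreements along the way:** The cameras differed by 1–2 mm on the guide's position. The pin also sat about 2 mm off the tool's centre in the grip. I corrected both by comparing pin and hole in the same picture.

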